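Set the ring clamp half open

TASK

On the bench clamp that has the stop pin, push the slide's upright thumb plate away from the fixed jaw until the sprung pin has dropped behind the first tooth, then let go so that the slide springs back and catches on the pin, leaving the jaws half open. Do not push on to the second tooth, do not grip the thumb plate, do not pull up the pin, and leave the plain clamp and the loose things on the bench alone.

Things in the scene. Friction and masses are not known exactly. Their poses are not given: they have to be found in the camera images.
- clamp: The clamp with the stop pin, screwed to the bench: dark steel base 220 x 76 x 12 mm, origin under its centre; its x axis is the way the slide opens, z up. The steel fixed jaw (22 mm along x, 60 wide, top 32 mm above the bench) is centred at x = -92 mm. A bridge (18 mm along x, 74 wide, top 54 mm) that carries the sprung upright stop pin stands at x = 35 mm.
- thumb_plate (a point): Centre of the brass thumb plate's pushing face, which looks along the clamp's -x over the fixed jaw. Plate 44 mm wide (y), 8 thick (toward +x), 32 to 82 mm above the bench; this point is 57 mm up, on the clamp's centre line, at clamp x = -70 mm when shut, and moves with the slide. The moving jaw below it (20 mm along x, 60 wide) tops out at 32 mm.
- slide (a joint): Opening of the slide in m along the clamp's +x: 0 shut (start), 0.028 half open, 0.056 wide open, 0.062 end stop. A spring shuts it: 3 N at 0 plus 60 N/m; a tooth lifting the pin adds 1 to 3 N. Let go between 0.032 and 0.050 it comes back to 0.028 and stays; from under 0.028 it shuts; from above 0.056 it stays at 0.056, which only lifting the pin could undo.
- pin (a joint): Height of the stop pin in m: 0 down, about 0.009 on a tooth's crest; sprung down by 1.5 to 2.5 N. Round head 20 mm across, top 62 mm above the bench when down. Under it passes the slide's toothed bar: two teeth, ramped ahead, square behind; the pin drops behind the first at slide 0.028, behind the second at 0.056.
- plain_clamp: Bystander screwed to the bench: a shorter clamp, base 140 x 76 x 12 mm, with a round 16 mm thumb post (top 72 mm above the bench) in place of the plate, and no pin or bridge. Origin under its centre, x axis its opening direction.
- plain_slide (a joint): Opening of the plain clamp's slide in m; 0 shut, to be left shut.
- dish: Bystander: loose white ceramic dish, 68 mm across, 22 mm high, beside the pin clamp; origin under its centre
- scoop: Bystander: loose bent-steel scoop, 75 x 44 mm, 22 mm high, beside the pin clamp; origin under its centre
- doming_block: Bystander: loose steel cube with dimples, 44 mm, beyond the plain clamp; origin under its centre
- mandrel: Bystander: loose upright tapered steel ring stick on a 56 mm round foot, 152 mm high; origin under its centre
- oil_bottle: Bystander: loose amber bottle, 44 mm across, 85 mm high; origin under its centre
- hammer: Bystander: loose small hammer lying down, 200 mm long
- cabochon: Bystander: loose polished white stone, 31 mm across, 12 mm high; origin under its centre
Not all that is in view belongs to the job. Leave any blue look-alike of the clamp alone.

How it is judged:
By the outcome, as a careful person would: the job done as asked, in the order asked, and still so for the second after the job is handed in, with the robot touching nothing.
It also fails if it takes over 34 s, if anything falls off the work surface, if the arm or the gripper's body presses on something with over 40 N, if the wrist force passes 120 N, or if a joint passes its speed limit or range.

ROBOT

A 7-joint arm with a two-finger parallel gripper is mounted at the origin on the work surface. World frame = base frame: x ahead of the robot, y to its left, z up, the work surface at z = 0. Lengths are in mm, angles in rad, forces in N, time in s.
With the tool pointing down it reaches from about 350 to 900 mm from the base axis. Payload 19.9 kg.
Tool frame: the origin (TCP) lies midway between the tips of the shut fingers; the grasp point (between the pads) lies 19 mm behind it; z points along the fingers, y is the line along which they close (so a half turn about z gives the same grasp; the last joint's range is limited). The gripper opens to 94 mm and grips with 3 to 60 N. Pads are 16 mm wide; open, the fingers measure 119 mm over their backs; the gripper's body (75 mm by 177 mm) begins 78 mm behind the grasp point.
Start: joints at [-1.302, 0.417, -0.01, 1.614, 0.005, 1.111, -0.053], TCP at [191.127, 595.037, 205.425] pointing down, gripper open.
Joint ranges: [-2.81, 2.81], [-0.39, 2.02], [-1.27, 1.25], [0.06, 2.57], [-1.19, 4.33], [0.19, 2], [-2.82, 2.82]. Speed limits (rad/s): [1.89, 1.89, 2.39, 2.39, 3.01, 3.01, 3.01].

INTERFACE

Orientations are given as a rotation vector (axis times angle).
In Python, from rig import * gives the robot as it stands. The module is installed in compiled form; this text tells all that it offers.
- The arm moves only by the tool move_arm, never from a script. Its argument "increments" is a list of rows, each a list of 5 numbers: the shift along the tool's x, y, z in m, then the turn about the tool's z in rad, then the opening, from 0 (shut) to 1 (fully open). A call has 1 to 12 rows; each row shifts and turns the commanded pose from where the row before left it, along the tool's axes as they then stand; what a row does not reach is not made up. A row lasts 1/10 s, in which the tool goes at most 50 mm and 8.59 degrees, less where a joint would pass 70% of its speed; a pose out of reach is approached as far as the arm can. A call with a gripper value outside its range is refused whole. The fingers move at their own pace and stop on an object; "force" is the grip in N (left out, the last holds). Time passes only in rows, so rows that do not move let the fingers close. It gives the time, the measured TCP pose, the force, the opening and the grip force at its end, in the units of the state.
- get_obs(): the state, without advancing time (a new reading comes with each control period).
- read_camera(name): name is "scene" or "top"; returns the picture (420x560x3 uint8, red, green, blue); there is no depth.
- calibration(name): a dict with "fx", "fy", "cx", "cy" (pixels), "rvec" (rotation vector, rad) and "tvec" (3), from world to camera coordinates, as OpenCV has them. Camera axes: x right, y down, z forward; pixel columns grow to the right and rows downward; lengths in mm; the calibration is good to about 2 mm. A picture is of the moment at which its call begins. calibration takes no time and is no camera call.
- hand_in(): hands the job in; it is judged then, once.
The state is a dict: "t": time; "joint_positions": joint angles; "qvel": joint speeds; "effort": joint torques, N m; "tcp_pos": TCP position; "eef_rot": TCP orientation; "force": force on the tool from outside, world axes, zero at the start; "moment": the same for the moment, N m; "width": finger opening in mm; "grasp_force": force on a finger pad.
Only numpy, scipy, OpenCV 4.12 (cv2) and the standard library are available. Lean on these libraries where they do the work, as an engineer would, in place of code of your own. Each camera call takes 0.05 s, during which the arm holds its last target. There are 200 camera calls.

## Working session

There is one attempt and no reset: what is moved stays moved. The work goes in short steps, Python scripts to look and compute and a tool call to move; the robot and the scene stay as the last step left them, time stands still between calls to the robot, and variables do not carry over. Pictures are saved under pics/ and viewed, at most 10 in all, crops included, and the job is handed in when it is done.

Besides the shell and the picture viewer there is one more tool, called after ">>>" in YAML: its name, and indented under it one key for each argument. move_arm: Moves the arm, as the interface text tells. Its arguments: {"type":"object","properties":{"increments":{"type":"array"},"force":{"type":"number"}},"required":["increments"]}

```bash
mkdir -p pics; python3 - <<'E'
from rig import *
import cv2
for n in("scene","top"):
    im=read_camera(n); cv2.imwrite(f"pics/{n}0.png",cv2.resize(im[:,:,::-1],(800,600)))
    cv2.imwrite(f"{n}_raw0.png",im[:,:,::-1]); print(n,calibration(n))
print(get_obs())
E
```

```text
scene {'fx': 397.3174166840418, 'fy': 397.3174166840418, 'cx': 276.55041320713326, 'cy': 217.48334023474013, 'rvec': array([ 1.92730279,  1.47466592, -0.62979298]), 'tvec': array([-128.77553738, -288.36156161, 1615.38282434])}
top {'fx': 452.9391774218563, 'fy': 452.9391774218563, 'cx': 283.59139778745146, 'cy': 206.9187838086398, 'rvec': array([ 2.1939444 , -2.17082494,  0.07208083]), 'tvec': array([   6.52272306,  534.74805386, 1107.28733323])}
{'t': 0.1, 'joint_positions': array([-1.3014882 ,  0.4179261 , -0.01027891,  1.6140761 ,  0.00470439,
        1.11072116, -0.05302018]), 'qvel': array([ 0.00038403, -0.00091647, -0.00217743, -0.00089329, -0.00160675,
       -0.00062916, -0.00045853]), 'effort': array([ 5.43631031e-04, -8.52565241e+01,  6.39805757e-01, -4.26688600e+01,
       -4.89556161e-02,  1.65062357e-02,  1.06101900e-04]), 'tcp_pos': array([191.06710375, 594.73199759, 204.89651186]), 'eef_rot': array([-4.86292601e-01, -3.10365381e+00,  1.73598610e-03]), 'force': array([-0.50067554, -0.52792846,  0.40120895]), 'moment': array([ 0.01515436, -0.01533542, -0.01737677]), 'grasp_force': 0.0, 'width': 94.05041202427641}
```

View pics/scene0.png

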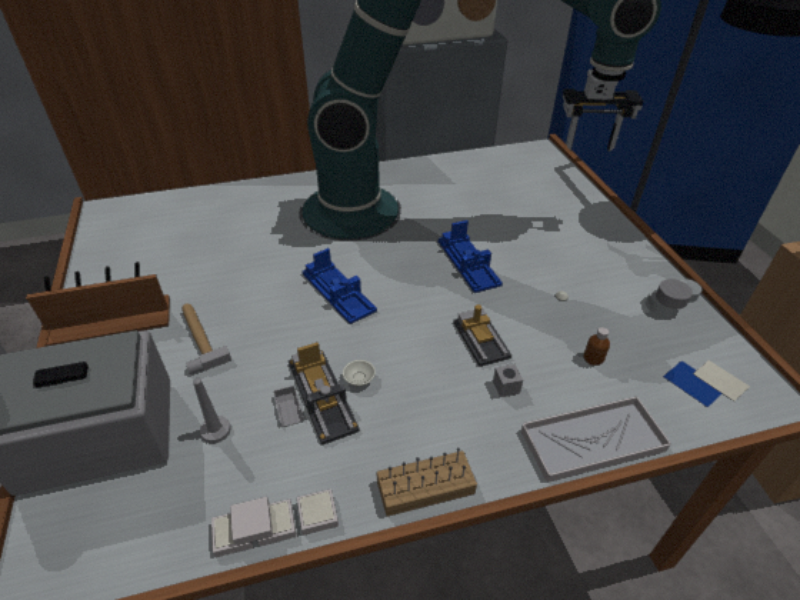

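View pics/top0.png

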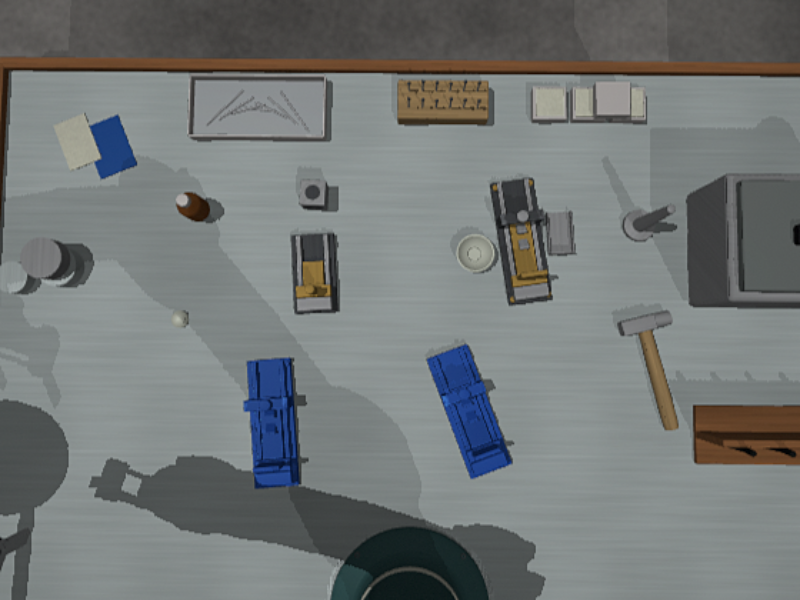

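The top view (800x600 pixels) shows four clamp-like things. The steel and brass clamp with a bridge and round pin head is at (521,240). The plain clamp with the round post is at (314,272), and the blue look-alikes are at (272,422) and (470,410). Only the one at (521,240) has both brass parts and a pin bridge, and in the scene view it is at (322,390). I'll confirm it in an enlarged crop.

```bash
python3 - <<'E'
import cv2,numpy as np
t=cv2.imread("top_raw0.png")[120:218,335:410]; s=cv2.imread("scene_raw0.png")[235:313,195:257]
a=cv2.resize(t,None,fx=5.333,fy=6,interpolation=cv2.INTER_CUBIC) if 0 else cv2.resize(t,None,fx=5,fy=5,interpolation=cv2.INTER_CUBIC)
b=cv2.resize(s,None,fx=6,fy=6,interpolation=cv2.INTER_CUBIC)
h=max(a.shape[0],b.shape[0]); p=lambda i:cv2.copyMakeBorder(i,0,h-i.shape[0],0,0,0)
o=np.hstack([p(a),p(b)]);print(a.shape,b.shape,o.shape)
cv2.imwrite("pics/crop.png",np.clip(o*1.5,0,255).astype(np.uint8))
E
```

```text
(490, 375, 3) (468, 372, 3) (490, 747, 3)
```

View pics/crop.png

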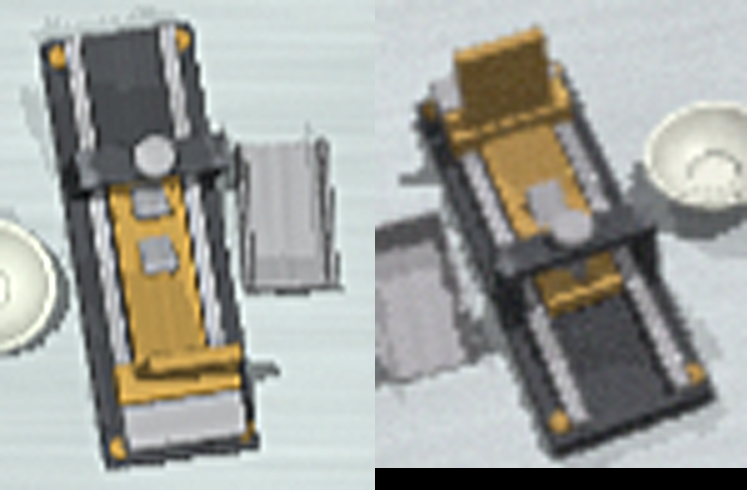

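This confirms it: the crop shows the toothed brass slide, the bridge with the round pin head (crop 154,155) and the upright plate, with its top edge at about (140–240, 360). I'll triangulate these next.

```bash
cat > h.py <<'E'
import cv2,numpy as np
from rig import *
def cam(n):
    c=calibration(n);R=cv2.Rodrigues(np.array(c["rvec"]))[0];K=np.array([[c["fx"],0,c["cx"]],[0,c["fy"],c["cy"]],[0,0,1]])
    return K,R,np.array(c["tvec"])
def ray(n,uv):
    K,R,t=cam(n);return -R.T@t,R.T@np.linalg.solve(K,[*uv,1])
def plane(n,uv,z):
    o,d=ray(n,uv);return o+d*(z-o[2])/d[2]
def tri(a,b):
    P=[];
    for n in("top","scene"):
        K,R,t=cam(n);P.append(K@np.c_[R,t])
    X=cv2.triangulatePoints(P[0],P[1],np.array(a,float),np.array(b,float));return X[:3,0]/X[3,0]
T=lambda u,v:(335+u/5-.4,120+v/5-.4)
S=lambda u,v:(195+(u-375)/6-.4,235+v/6-.4)
E
python3 - <<'E'
from h import *
np.set_printoptions(precision=1,suppress=True)
for n,a,b in [("pin",(154,153),(572,224)),("scrA",(57,56),(695,373)),("scrB",(183,40),(558,421))]:
    pass
print("pin",tri(T(154,153),S(572,224)))
# top view: left = +y ; scene: right = +y
print("scrL",tri(T(57,56),S(695,373)),"scrR",tri(T(183,40),S(558,421)))
print("nearR", tri(T(249,432),S(428,110)))
s=[plane("top",T(*p),13) for p in[(57,56),(183,40),(118,447),(249,432)]];s=np.array(s);print(s)
c=s.mean(0);d=(s[0]+s[1]-s[2]-s[3])[:2];th=np.arctan2(d[1],d[0]);print("c",c,"th",th)
u=np.array([np.cos(th),np.sin(th)])
v=np.array([-u[1],u[0]])
print("pin in clamp",[f(plane("top",T(154,153),62)) for f in[lambda p:(p[:2]-c[:2])@u,lambda p:(p[:2]-c[:2])@v]])
print("plate pred",c[:2]-70*u)
for p in[(138,365),(240,352),(140,377),(240,370)]:
    q=plane("top",T(*p),82);print(q,(q[:2]-c[:2])@u,(q[:2]-c[:2])@v)
for p in[(455,48),(543,27)]:
    q=plane("scene",S(*p),82);print("scene plate",q,(q[:2]-c[:2])@u,(q[:2]-c[:2])@v)
print("dish",plane("top",(475*.7,252*.7),22))
o=get_obs();print(cv2.Rodrigues(o["eef_rot"])[0])
E
```

```text
pin [ 670.3 -184.3   63.3]
scrL [ 729.2 -143.5   15. ] scrR [ 738.  -207.2   14.8]
nearR [ 540.  -239.2   13.4]
[[ 729.7 -143.5   13. ]
 [ 738.6 -207.2   13. ]
 [ 531.8 -174.2   13. ]
 [ 540.  -239.6   13. ]]
c [ 635.  -191.1   13. ] th 0.1575254405857913
pin in clamp [np.float64(36.423714328685215), np.float64(1.5752909229061938)]
plate pred [ 565.9 -202.1]
[ 565.8 -172.6   82. ] -65.44413538726134 29.133580612721655
[ 572.5 -220.6   82. ] -66.41103116231518 -19.249489358925544
[ 560.2 -173.5   82. ] -71.17831211260388 29.102679791550308
[ 564.  -220.5   82. ] -74.80499392468381 -17.874676652493303
scene plate [ 567.2 -220.9   82. ] -71.66886497540241 -18.762389796648588
scene plate [ 564.6 -178.7   82. ] -67.58554291712963 23.331181235421
dish [ 611.9 -108.8   22. ]
[[-1.   0.3 -0. ]
 [ 0.3  1.  -0. ]
 [-0.  -0.  -1. ]]
```

The measurements agree. The clamp centre is at (635, -191), its yaw is 0.158, and the plate face is at about (566, -202) and 82 mm tall. I'll turn the tool to the clamp's axes, shut the fingers and cross over high.

>>> move_arm:
  increments:
    - [0,0,0,-0.117,0]
    - [0,0,0,-0.117,0]
    - [0,0,0,-0.117,0]
    - [0,0,0,-0.117,0]
    - [-0.009,-0.035,0,0,0]
    - [-0.009,-0.035,0,0,0]
    - [-0.009,-0.035,0,0,0]
    - [-0.009,-0.035,0,0,0]
    - [-0.009,-0.035,0,0,0]
    - [-0.009,-0.035,0,0,0]
    - [-0.009,-0.035,0,0,0]
    - [-0.009,-0.035,0,0,0]

```text
t: 1.3
tcp_pos: [306.3, 328.2, 205.3]
eef_rot: [0.247, -3.132, 0.0]
force: [-0.1, 0.5, 0.8]
width: 2.2
grasp_force: 0.0
```

>>> move_arm:
  increments:
    - [-0.009,-0.035,0,0,0]
    - [-0.009,-0.035,0,0,0]
    - [-0.009,-0.035,0,0,0]
    - [-0.009,-0.035,0,0,0]
    - [-0.009,-0.035,0,0,0]
    - [-0.009,-0.035,0,0,0]
    - [-0.009,-0.035,0,0,0]
    - [-0.009,-0.035,0,0,0]
    - [-0.009,-0.035,0,0,0]
    - [-0.009,-0.035,0,0,0]
    - [-0.009,-0.035,0,0,0]
    - [-0.009,-0.035,0,0,0]

```text
t: 2.5
tcp_pos: [478.8, -69.6, 205.4]
eef_rot: [0.247, -3.132, 0.0]
force: [0.1, -0.2, 1.2]
width: 0.3
grasp_force: 0.0
```

>>> move_arm:
  increments:
    - [-0.0075,-0.036,0,0,0]
    - [-0.0075,-0.036,0,0,0]
    - [-0.0075,-0.036,0,0,0]
    - [-0.0075,-0.036,0,0,0]
    - [0,0,0.035,0,0]
    - [0,0,0.035,0,0]
    - [0,0,0.035,0,0]
    - [0,0,0,0,0]

```text
t: 3.3
tcp_pos: [528.3, -204.8, 96.7]
eef_rot: [0.246, -3.126, -0.003]
force: [-0.3, 0.4, 1.0]
width: 0.4
grasp_force: 0.0
```

```bash
python3 - <<'E'
from h import *
s=read_camera("scene")[:,:,::-1];t=read_camera("top")[:,:,::-1]
cv2.imwrite("scene_raw1.png",s)
a=cv2.resize(t[120:218,335:410],None,fx=5,fy=5,interpolation=cv2.INTER_CUBIC); b=cv2.resize(s[210:313,180:257],None,fx=5,fy=5,interpolation=cv2.INTER_CUBIC)
h=max(a.shape[0],b.shape[0]); p=lambda i:cv2.copyMakeBorder(i,0,h-i.shape[0],0,0,0)
cv2.imwrite("pics/c1.png",np.clip(np.hstack([p(a),p(b)])*1.5,0,255).astype(np.uint8))
E
```

```text
(no output)
```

View pics/c1.png

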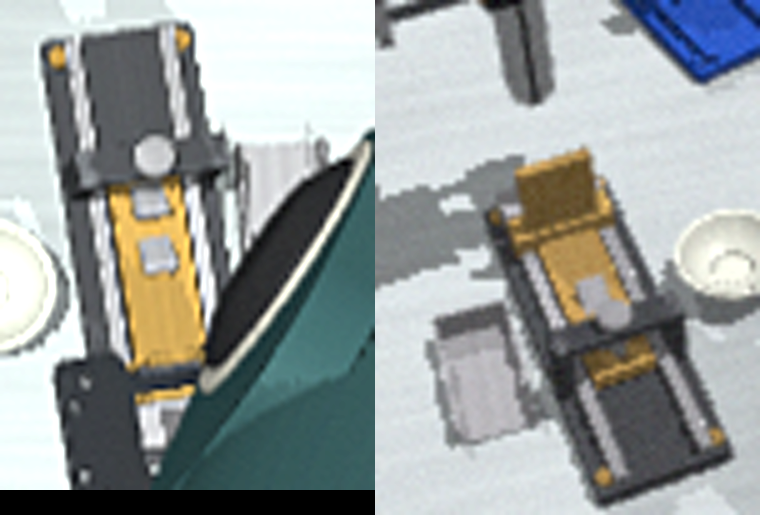

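The picture shows the shut fingers (tips at crop 533,100) behind and above the plate (555,190), lined up with it. I'll lower them, then creep to contact.

>>> move_arm:
  increments:
    - [0,-0.003,0.02,0,0]
    - [0,0,0.02,0,0]
    - [0,0,0,0,0]
    - [-0.006,0,0,0,0]
    - [-0.006,0,0,0,0]
    - [-0.006,0,0,0,0]
    - [0,0,0,0,0]

```text
t: 4.1
tcp_pos: [550.3, -205.5, 61.2]
eef_rot: [-0.248, 3.131, -0.001]
force: [-0.1, -0.7, -0.4]
width: 0.7
grasp_force: 0.0
```

>>> move_arm:
  increments:
    - [-0.003,0,0,0,0]
    - [-0.003,0,0,0,0]
    - [0,0,0,0,0]
    - [0,0,0,0,0]

```text
t: 4.5
tcp_pos: [554.8, -204.9, 60.4]
eef_rot: [0.247, -3.132, 0.0]
force: [-0.1, -0.6, 0.8]
width: -0.0
grasp_force: 0.0
```

>>> move_arm:
  increments:
    - [-0.003,0,0,0,0]
    - [-0.003,0,0,0,0]
    - [0,0,0,0,0]
    - [0,0,0,0,0]

```text
t: 4.9
tcp_pos: [560.7, -204.1, 60.4]
eef_rot: [0.246, -3.132, 0.0]
force: [-2.6, -0.8, 1.2]
width: 0.4
grasp_force: 1.5
```

Contact made at 2.6 N. Now pushing 30 mm slowly.

>>> move_arm:
  increments:
    - [-0.004,0,0,0,0]
    - [-0.004,0,0,0,0]
    - [-0.004,0,0,0,0]
    - [-0.004,0,0,0,0]
    - [-0.004,0,0,0,0]
    - [0,0,0,0,0]
    - [0,0,0,0,0]

```text
t: 5.6
tcp_pos: [580.8, -200.6, 60.5]
eef_rot: [-0.247, 3.131, -0.0]
force: [0.3, -0.3, -0.3]
width: 0.2
grasp_force: 0.0
```

>>> move_arm:
  increments:
    - [-0.004,0,0,0,0]
    - [-0.004,0,0,0,0]
    - [-0.002,0,0,0,0]
    - [0,0,0,0,0]
    - [0,0,0,0,0]

```text
t: 6.1
tcp_pos: [590.1, -199.4, 60.4]
eef_rot: [0.246, -3.131, -0.0]
force: [-6.5, -0.5, 4.7]
width: 0.4
grasp_force: 3.2
```

```bash
python3 - <<'E'
from h import *
s0=cv2.imread("scene_raw0.png");s=read_camera("scene")[:,:,::-1];t=read_camera("top")[:,:,::-1]
cv2.imwrite("scene_raw2.png",s)
f=lambda i:cv2.resize(i[235:313,195:257],None,fx=6,fy=6,interpolation=cv2.INTER_CUBIC)
cv2.imwrite("pics/c2.png",np.clip(np.hstack([f(s0),f(s)])*1.5,0,255).astype(np.uint8))
E
```

```text
(no output)
```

View pics/c2.png

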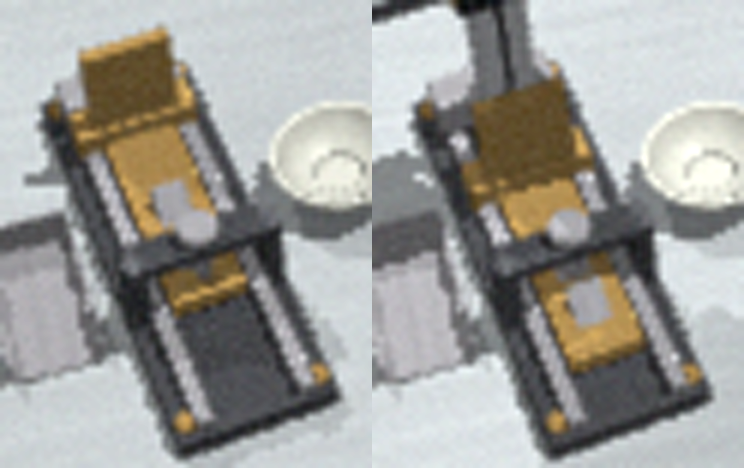

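```bash
python3 - <<'E'
from h import *
u=np.array([np.cos(.1575),np.sin(.1575)])
P=lambda a,z:plane("scene",(195+a[0]/6-.4,235+a[1]/6-.4),z)[:2]
for a,b,z in[((210,299),(237,360),24),((82,48),(102,105),82),((166,28),(193,80),82),((172,203),(217,303),32)]:
    print((P(b,z)-P(a,z))@u)
print(get_obs()["tcp_pos"],get_obs()["force"])
E
```

```text
36.63947743509595
37.99827170548515
36.59898580963852
63.14339045998007
[ 589.96493946 -199.37058866   60.4771871 ] [-6.96696414 -1.08299969  5.10836411]
```

The picture shows the slide about 36 mm open (bar end moved from (210,299) to (237,360)), with the pin head at its original height, so it has dropped. I'll push 3 mm more for margin, then back off.

>>> move_arm:
  increments:
    - [-0.003,0,0,0,0]
    - [0,0,0,0,0]
    - [0,0,0,0,0]
    - [0.004,0,0,0,0]
    - [0.006,0,0,0,0]
    - [0.008,0,0,0,0]
    - [0.012,0,0,0,0]
    - [0.015,0,0,0,0]
    - [0,0,0,0,0]
    - [0,0,0,0,0]

```text
t: 7.2
tcp_pos: [549.1, -205.7, 60.8]
eef_rot: [-0.246, 3.131, 0.0]
force: [0.3, -0.0, 0.2]
width: 0.4
grasp_force: 0.0
```

```bash
python3 - <<'E'
from h import *
s0=cv2.imread("scene_raw0.png");s=read_camera("scene")[:,:,::-1]
f=lambda i:cv2.resize(i[235:313,195:257],None,fx=6,fy=6,interpolation=cv2.INTER_CUBIC)
cv2.imwrite("pics/c3.png",np.clip(np.hstack([f(s0),f(s)])*1.5,0,255).astype(np.uint8))
E
```

```text
(no output)
```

View pics/c3.png

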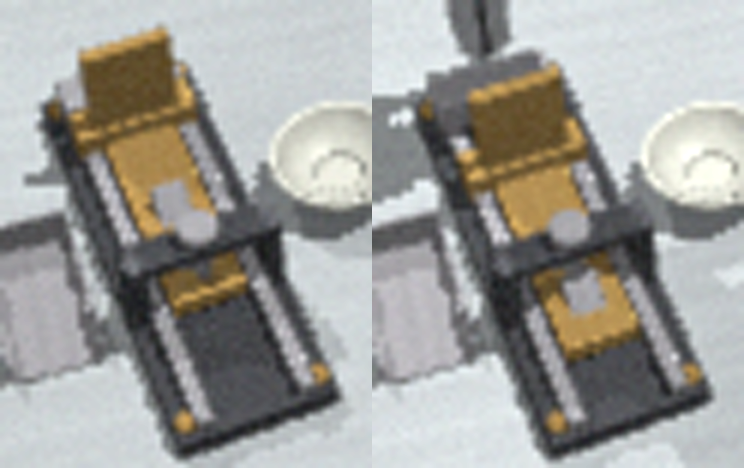

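The slide sprang back and caught half open: the bar end is now at (233,346), about 28 mm open, and the fingers are clear. I'll retract upward and hand in.

>>> move_arm:
  increments:
    - [0.01,0,-0.02,0,0]
    - [0,0,-0.04,0,0]
    - [0,0,-0.04,0,0]
    - [0,0,0,0,0]
    - [0,0,0,0,0]

```text
t: 7.75
tcp_pos: [539.9, -207.1, 161.1]
eef_rot: [-0.248, 3.13, -0.001]
force: [-0.3, -1.0, -0.9]
width: 0.6
grasp_force: 0.0
```

```bash
python3 -c "
from rig import *
print(get_obs()['force']); print(hand_in())"
```

```text
[-0.30181031 -1.03367847 -0.85035545]
the job is handed in; nothing more can be done
None
```

The pin clamp's slide is caught behind the first tooth, about 28 mm (half) open as measured in the scene view; the arm was clear of everything and the job was handed in after about 8 s, though the hand-in gave no verdict.

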